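Reset the copy-light control box

ROBOT

A 6-joint arm with a two-finger parallel gripper is mounted at the origin on the work surface. World frame = base frame: x ahead of the robot, y to its left, z up, the work surface at z = 0. Lengths are in m, angles in rad, forces in N, time in s.
With the tool pointing down it reaches from about 0.35 to 0.975 m from the base axis. Payload 4.9 kg.
Tool frame: the origin (TCP) lies on the mounting face of the last link; the fingertips stand 173 mm ahead of it and the grasp point (between the pads) lies 155 mm ahead of it; z points along the fingers, y is the direction in which the jaws open and shut (so a half turn about z gives the same grasp; the last joint's range is limited). The gripper opens to 85 mm and grips with 20 to 120 N. Pads are 22 mm wide; open, the fingers measure 114 mm over their backs; the gripper's body (76 mm by 85 mm) begins 54 mm behind the grasp point. The pads swing forward as they close: fully open they stand 13 mm farther back than shut.
Start: joints at [-1.266, 0.053, 1.613, -0, 1.476, -0.119], TCP at [0.257, -0.57, 0.405] pointing down, gripper open.
Joint ranges: [-3.01, 3.01], [-1.01, 2.22], [0.06, 2.58], [-1.02, 4.17], [0.09, 2.62], [-3.14, 3.14]. Speed limits (rad/s): [2.57, 2.57, 3.14, 3.14, 3.14, 3.14].

INTERFACE

Orientations are given as a unit quaternion [w, x, y, z].
In Python, from plant import manip gives the robot as it stands.
- The arm moves only by the tool play_rows, never from a script. Its argument "increments" is a list of rows, each an object with "offset": the shift along the tool's x, y, z in mm, a list of three; "twist": the turn about the tool's z in rad; "grip": the opening, from 0 (shut) to 1 (fully open). In form: [{"offset": [dx, dy, dz], "twist": twist, "grip": grip}, ...]. A call has 1 to 5 rows; each row is the pose to reach, as a shift and turn from the pose commanded when the call began, along the tool's axes at that moment; what a row does not reach only later rows make up. A row lasts 1/12 s, in which the tool goes at most 41.7 mm and 7.16 degrees, less where a joint would pass 70% of its speed; a pose out of reach is approached as far as the arm can. A call with a gripper value outside its range is refused whole. The fingers move at their own pace and stop on an object; the grip force is fixed at half the most. Time passes only in rows, so rows that repeat a pose let the fingers close. It gives the time, the measured TCP pose, the force and the opening at its end, in the units of the state.
- manip.state(): the state, without advancing time (a new reading comes with each control period).
- manip.grab_frame(name): name is "scene" or "top" or "wrist"; returns the picture (480x640x3 uint8, blue, green, red); there is no depth.
- manip.get_calibration(name): a dict with "fx", "fy", "cx", "cy" (pixels), "k1" (the pictures are not rectified: a ray, as slopes to the right and down, at radius r is drawn at 1 + k1 r^2 times it, then the intrinsics apply), "T" (4x4, takes a point from camera to world coordinates). Camera axes: x right, y down, z forward; pixel columns grow to the right and rows downward; lengths in m; the calibration is good to about 2 mm. A picture is of the moment at which its call begins: read the wrist's pose just before it. get_calibration takes no time and is no camera call; for the wrist camera it gives the pose at the moment of the call.
- manip.job_done(): hands the job in, once; it reports no verdict.
Trained networks look in the newest picture that a camera, given by its name, has taken for a name from the list of things; names that differ only in an ending like _2 or _b are one class to them, and where a whole thing is asked for, a point or a joint stands for the part that bears it (a point fixed in the world has none). Each returns a list of dicts, best first, with "p" (0 to 1); they miss things now and then, are a little off and sometimes report something else, mostly with a low value. They report only what shows in the picture. A call takes as long as a camera call.
- manip.boxes_of(query, camera): "xyz" ([x, y, z] in m, in the coordinates of the camera as it stood for that picture, good to about 4 mm: the middle of the surface that is visible of it).
- manip.tip_of(query, camera): "xyz" ([x, y, z] in m, in the coordinates of the camera as it stood for that picture, good to about 4 mm: a listed point, or the origin of a listed thing).
The state is a dict: "time": time; "joint_pos": joint angles; "joint_vel": joint speeds; "joint_efforts": joint torques, N m; "tool_pos": TCP position; "tool_rot": TCP orientation; "contact_force": force on the tool from outside, world axes, zero at the start; "ft_torque": the same for the moment, N m; "gripper_width": opening from 0.0 (shut) to 1.0 (fully open).
Only numpy, scipy, OpenCV 4.12 (cv2) and the standard library are available. Lean on these libraries where they do the work, as an engineer would, in place of code of your own. Each camera call takes 0.05 s, during which the arm holds its last target. There are 200 camera calls.

TASK

Reset the copy-light control box: push the loose metal cover along its channel until the round well beneath it is wholly open, reach down into the well and press the sunken reset key fully home, then let the key come up and push the cover back so that it closes the well again. Use only the fingertips: the cover must never be lifted out of its channel, the raised key on the box's front strip must not be pressed, and the other things standing around must be left where they are.

Things in the scene. Friction and masses are not known exactly. Their poses are not given: they have to be found in the camera images.
- controller: Fixed grey box, 140 (x) x 190 (y) x 55 mm high; yaw within 40 degrees. Origin: centre of its underside, z up. On top, a flat channel along its y, 68 x 142 mm, centred at x +26, y 0, floor at height 55 mm, ringed by dark rails 8 mm wide and 8 high. Front (-x) strip: flat display, fixed dimmer knob (24 mm wide, 10 high, at x -45, y +8) and the raised key.
- cover: Loose aluminium plate 64 x 64 x 6 mm, 0.1-0.2 kg, flat in the channel, 2 mm play each side, with a central round post 16 mm across, 20 mm high (top 26 mm above channel floor). Origin: centre of its underside; axes as the box's. Starts closing the well, within 6 mm of the channel's -y end; slides (under 3 N) 78 mm towards the box's +y, between end stops.
- well_mouth (a point): Centre of the well's mouth, on the channel floor, 55 mm above the bench (box x +26, y -39 mm); axes as the box's. The well is a round straight hole, 48 mm across, 30 mm deep. The cover's origin is here when the cover is against the -y end stop; the well is wholly open when the cover's origin is over 56 mm away along +y.
- park (a point): Point on the channel floor where the cover's origin lies when the cover stands against the +y end stop: 78 mm along the channel from well_mouth.
- reset_top (a point): Centre of the top of the sunken reset key: a flat black disc 32 mm in diameter standing in the middle of the well, its top 20 mm below the channel floor when not pressed (35 mm above the bench). It goes straight down.
- reset_key (a joint): How far the reset key is pressed, m: 0 up, 0.006 fully home. A spring returns it; about 1.2 N starts it moving, 4 N takes it fully home against a hard stop.
- raised_top (a point): Centre of the top of the raised key, a black disc 22 mm in diameter standing 9 mm proud of the box's front strip (box frame x = -45, y = +62 mm). Not to be pressed.
- raised_key (a joint): How far the raised key is pressed, m: 0 up, 0.006 fully down. Must stay up.
- loupe: Black upright loupe, 44 mm in diameter, 50 mm high, loose beside the box's +y end. Origin: centre of its underside. Leave alone.
- film_can: Black film can with grey lid, 31 mm in diameter, 50 mm high, loose beside the box's -y end. Origin: centre of its underside. Leave alone.
- remote: Black remote control lying flat, 40 x 120 x 16 mm, on the robot's side of the box. Origin: centre of its underside. Leave alone.
- lens_cap: Black lens cap lying flat, 60 mm in diameter, 10 mm high, beyond the box. Origin: centre of its underside. Leave alone.

How it is judged:
By the outcome, as a careful person would: the job done as asked, in the order asked, and still so for the second after the job is handed in, with the robot touching nothing.
It also fails if it takes over 51 s, if anything falls off the work surface, if the arm or the gripper's body presses on something with over 40 N, if the wrist force passes 120 N, or if a joint passes its speed limit or range.

## Working session

There is one attempt and no reset: what is moved stays moved. The work goes in short steps, Python scripts to look and compute and a tool call to move; the robot and the scene stay as the last step left them, time stands still between calls to the robot, and variables do not carry over. Pictures are saved under pics/ and viewed, about 8 in all and at most 12, crops included, and the job is handed in when it is done.

Besides the shell and the picture viewer there is one more tool, called after "Request:" as name(argument=value, ...), one argument or row to a line, values as JSON. play_rows: Moves the arm, as the interface text tells. Its arguments: {"type":"object","properties":{"increments":{"type":"array"}},"required":["increments"]}

```bash
mkdir -p pics
cat > h.py <<'E'
import numpy as np, cv2
from plant import manip
from scipy.spatial.transform import Rotation as R
def find(q,cam,T,f='tip_of',n=2):
    for d in getattr(manip,f)(q,cam)[:n]:
        print(q,f,round(d['p'],2),np.round((T@np.r_[d['xyz'],1])[:3],4))
def proj(c,T,P):
    p=np.linalg.inv(T)@np.r_[P,1]; s=p[:2]/p[2]; s=s*(1+c['k1']*(s@s)); return s*[c['fx'],c['fy']]+[c['cx'],c['cy']]
def ray(c,T,uv):
    d=(np.array(uv)-[c['cx'],c['cy']])/[c['fx'],c['fy']]; s=d.copy()
    for _ in range(20): s=d/(1+c['k1']*(s@s))
    return T[:3,3],T[:3,:3]@np.r_[s,1]
def atz(c,T,uv,z):
    o,d=ray(c,T,uv); return o+d*(z-o[2])/d[2]
E
python3 - <<'E'
from h import *
s=manip.state(); print(s)
for cam in ['top','scene']:
    c=manip.get_calibration(cam); T=np.array(c['T']); print(cam,{k:c[k] for k in('fx','cx','cy','k1')},T[:3,3])
    cv2.imwrite(f'pics/{cam}0.png',manip.grab_frame(cam))
    for q in ['controller','cover','well_mouth','park','raised_top','loupe','film_can','remote','lens_cap']: find(q,cam,T,n=1)
E
```

```text
{'time': 0.0, 'joint_pos': array([-1.26599001e+00,  5.33857617e-02,  1.61427591e+00,  9.66739779e-07,
        1.47600074e+00, -1.19013075e-01]), 'joint_vel': array([-0.00077866,  0.00036718,  0.00050634,  0.00078697, -0.00046387,
        0.00070541]), 'joint_efforts': array([ 7.21324377e-04, -3.93685341e+01, -3.70173061e+01, -1.44843816e-04,
        6.96506948e-03, -1.05076012e-06]), 'tool_pos': array([ 0.25694272, -0.56945707,  0.40345553]), 'tool_rot': array([-1.03045987e-03,  9.77630523e-01,  2.10327102e-01, -9.55193235e-05]), 'contact_force': array([-0.00621872,  1.09207218,  0.13286543]), 'ft_torque': array([-0.01456543,  0.03092045, -0.00995456]), 'gripper_width': 1.0019584202652796}
top {'fx': 501.3591521901335, 'cx': 326.3685500849257, 'cy': 244.76425387015635, 'k1': -0.011050949141541172} [0.54018692 0.06240944 0.94694218]
controller tip_of 0.96 [0.5541 0.0371 0.0021]
cover tip_of 0.82 [0.5829 0.006  0.0562]
park tip_of 0.67 [0.5739 0.0772 0.0573]
raised_top tip_of 0.51 [0.5055 0.0982 0.0667]
loupe tip_of 0.55 [0.5871 0.1921 0.0006]
film_can tip_of 0.58 [ 5.715e-01 -1.306e-01 -3.000e-04]
remote tip_of 0.9 [0.4141 0.0363 0.0015]
lens_cap tip_of 0.59 [0.6875 0.0036 0.0009]
scene {'fx': 461.33908207288516, 'cx': 321.35018542472955, 'cy': 239.37299265869714, 'k1': -0.012328840962505777} [0.81209409 0.44355871 0.70005391]
controller tip_of 0.56 [ 0.5544  0.0409 -0.0026]
cover tip_of 0.97 [0.5844 0.0092 0.0568]
well_mouth tip_of 0.88 [0.5793 0.0071 0.0498]
raised_top tip_of 0.62 [0.5023 0.0931 0.0645]
loupe tip_of 0.97 [ 0.5833  0.1948 -0.0016]
film_can tip_of 0.92 [ 0.573  -0.1279  0.0017]
remote tip_of 0.61 [0.4188 0.0348 0.0011]
lens_cap tip_of 0.65 [0.6869 0.0084 0.0025]
```

View pics/top0.png

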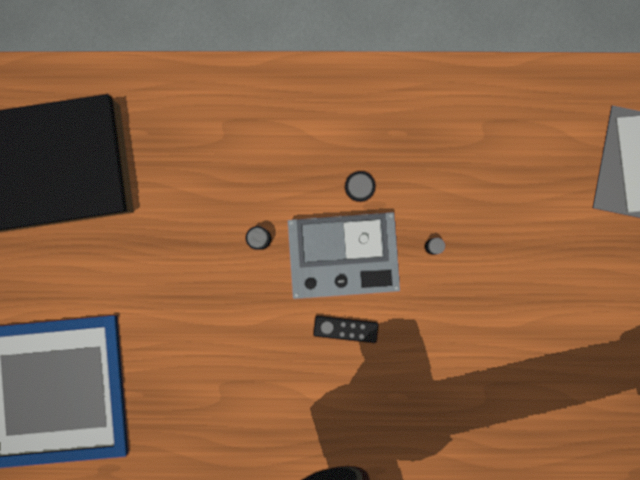

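The top view shows the box around (345,254), with the cover at its right (−y) end and its post at (363,239). Box yaw is a few degrees. The loupe is at (258,237), the can at (435,245), the cap at (360,185) and the remote at (346,328). I'll zoom in to get the yaw.

Run:
```python
import cv2
i=cv2.imread('pics/top0.png')[200:305,280:410]; cv2.imwrite('pics/c0.png',cv2.resize(i,None,fx=5.6,fy=5.6,interpolation=cv2.INTER_CUBIC))
```

```text
(no output)
```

View pics/c0.png

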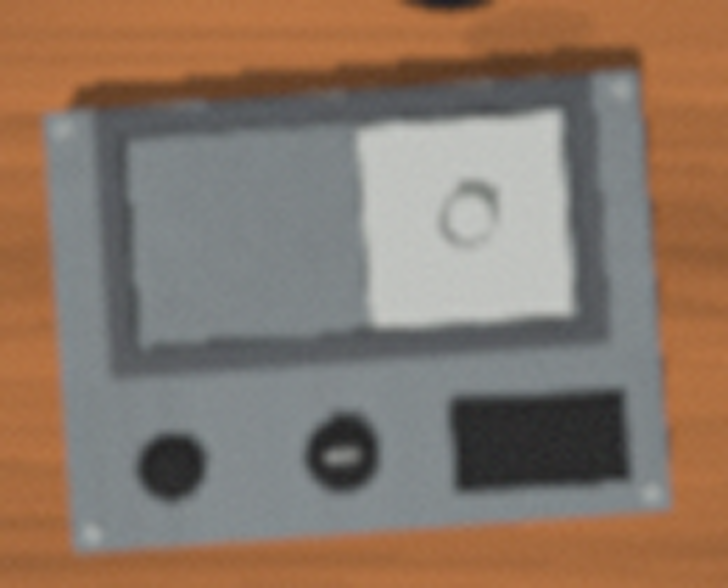

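Box-top corners in the crop are (45,113), (640,70), (670,508) and (73,552). The post top is at (469,214). Next I'll fit the box pose.

Run:
```python
from h import *
c=manip.get_calibration('top');T=np.array(c['T'])
f=lambda p:(np.array(p)+.5)/5.6-.5+[280,200]
W=np.array([atz(c,T,f(p),.055)[:2] for p in [(45,113),(640,70),(670,508),(73,552)]])
B=np.array([[70,95],[70,-95],[-70,-95],[-70,95]])/1000
Z=(W-W.mean(0));a=(Z[:,0]+1j*Z[:,1]);b=B[:,0]+1j*B[:,1]
k=(a*b.conj()).sum()/(abs(b)**2).sum();yaw=np.angle(k);print('yaw',yaw,np.degrees(yaw),'scale',abs(k),'centre',W.mean(0))
Rz=np.array([[np.cos(yaw),-np.sin(yaw)],[np.sin(yaw),np.cos(yaw)]])
for n,p in dict(well=(.026,-.039),park=(.026,.039),raised=(-.045,.062),knob=(-.045,.008)).items(): print(n,W.mean(0)+Rz@p)
print('post',atz(c,T,f((469,214)),.081))
print('raised',atz(c,T,f((172,466)),.064),'knob',atz(c,T,f((343,453)),.065))
s=manip.state();q=s['tool_rot'];M=R.from_quat(np.r_[q[1:],q[0]]).as_matrix();print(M, 'well->box',Rz.T@(atz(c,T,f((469,214)),.081)[:2]-W.mean(0)))
```

```text
yaw 0.0752535985914835 4.311713592463642 scale 0.9983271680493987 centre [0.55481206 0.03773822]
well [0.58367059 0.00080334]
park [0.57780635 0.07858259]
raised [0.5052781  0.09617953]
knob [0.50933795 0.04233236]
post [0.58423935 0.0039784  0.081     ]
raised [0.50544052 0.09581491 0.064     ] knob [0.50984396 0.04218587 0.065     ]
[[ 9.11529287e-01  4.11235163e-01  3.41266473e-06]
 [ 4.11235163e-01 -9.11529287e-01 -1.14931530e-07]
 [ 3.06347996e-06  1.50817119e-06 -1.00000000e+00]] well->box [ 0.02680586 -0.03587669]
```

Request:
play_rows(
  increments=[
    {"offset": [32, -22, 8], "twist": 0.07, "grip": 0},
    {"offset": [64, -44, 16], "twist": 0.14, "grip": 0},
    {"offset": [96, -66, 24], "twist": 0.21, "grip": 0},
    {"offset": [128, -88, 32], "twist": 0.28, "grip": 0},
    {"offset": [160, -110, 40], "twist": 0.35, "grip": 0},
  ],
)

```text
time: 1.42
tool_pos: [0.3581, -0.4021, 0.3644]
tool_rot: [0.0, 0.999, 0.035, 0.0]
contact_force: [0.5, 0.4, -0.1]
gripper_width: 0.303
```

Request:
play_rows(
  increments=[
    {"offset": [23, -32, 8], "twist": 0, "grip": 0},
    {"offset": [46, -64, 16], "twist": 0, "grip": 0},
    {"offset": [69, -96, 24], "twist": 0, "grip": 0},
    {"offset": [92, -128, 32], "twist": 0, "grip": 0},
    {"offset": [115, -160, 40], "twist": 0, "grip": 0},
  ],
)

```text
time: 1.83
tool_pos: [0.4611, -0.2338, 0.3247]
tool_rot: [0.0, 0.999, 0.037, 0.0]
contact_force: [0.5, -0.3, 0.2]
gripper_width: -0.001
```

Request:
play_rows(
  increments=[
    {"offset": [23, -32, 8], "twist": 0, "grip": 0},
    {"offset": [46, -64, 16], "twist": 0, "grip": 0},
    {"offset": [69, -96, 24], "twist": 0, "grip": 0},
    {"offset": [92, -128, 32], "twist": 0, "grip": 0},
    {"offset": [115, -160, 40], "twist": 0, "grip": 0},
  ],
)

```text
time: 2.25
tool_pos: [0.5641, -0.0656, 0.2846]
tool_rot: [0.0, 0.999, 0.037, 0.0]
contact_force: [0.2, -1.1, 0.7]
gripper_width: 0.0
```

Request:
play_rows(
  increments=[
    {"offset": [25, -30, 11], "twist": 0, "grip": 0},
    {"offset": [25, -30, 11], "twist": 0, "grip": 0},
    {"offset": [25, -30, 11], "twist": 0, "grip": 0},
  ],
)

```text
time: 2.5
tool_pos: [0.5865, -0.034, 0.2726]
tool_rot: [-0.0, 0.999, 0.039, -0.001]
contact_force: [0.8, -0.5, -0.3]
gripper_width: 0.001
```

Run:
```python
from h import *
s=manip.state();print(s['tool_pos'],s['tool_rot'],s['contact_force'])
c=manip.get_calibration('wrist');T=np.array(c['T']);i=manip.grab_frame('wrist')
for q in ['cover','park','well_mouth','raised_top','controller']: find(q,'wrist',T,n=1)
ct=np.array([.5548,.0377]);a=.0753;Rz=np.array([[np.cos(a),-np.sin(a)],[np.sin(a),np.cos(a)]])
for x,y,z in [(70,95,55),(70,-95,55),(-70,95,55),(-70,-95,55),(-45,62,64),(26,-35.9,81),(26,78-39,55)]:
    u=proj(c,T,np.r_[ct+Rz@[x/1000,y/1000],z/1000]); print(x,y,u)
    if abs(u).max()<2000: cv2.drawMarker(i,tuple(int(v) for v in np.round(u)),(0,0,255),cv2.MARKER_CROSS,14,1)
cv2.imwrite('pics/w1.png',i)
```

```text
[ 0.58654097 -0.0339552   0.27264765] [-1.02351883e-04  9.99252159e-01  3.86548777e-02 -9.55330406e-04] [ 0.7986001  -0.48681139 -0.31958209]
cover tip_of 0.75 [0.583  0.0089 0.0558]
park tip_of 0.66 [0.5791 0.0795 0.0588]
raised_top tip_of 0.92 [0.5069 0.0995 0.0649]
controller tip_of 0.35 [0.6839 0.0045 0.0015]
70 95 [ 16.21110955 193.61136558]
70 -95 [356.81168907 192.13906072]
-70 95 [ 68.21620786 399.73769895]
-70 -95 [349.38803887 404.68272716]
-45 62 [ 99.81953598 379.09571586]
26 -35.9 [241.9654178  287.10613558]
26 39 [123.71436545 267.92147742]
```

View pics/w1.png

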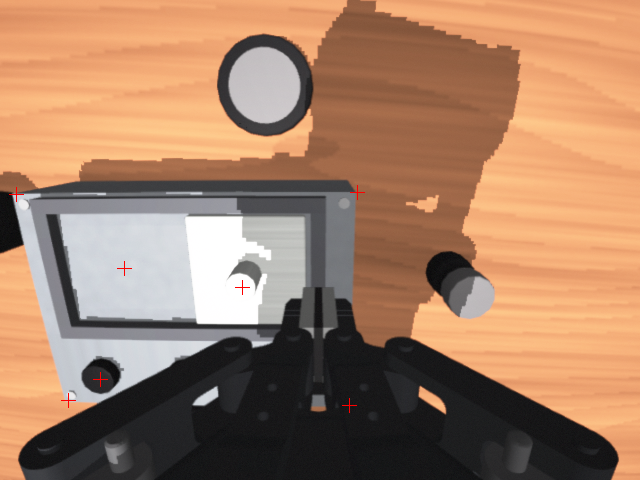

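The projected box model matches the wrist view: corner markers are on the corners and the post marker is within about 1–2 mm. I'll turn the jaws a quarter turn so the wide linkage keeps clear of the post while pressing. First I need the joint 6 value.

Run:
```python
from h import *
s=manip.state();print(s['joint_pos'],s['time']);q=s['tool_rot'];M=R.from_quat(np.r_[q[1:],q[0]]).as_matrix()
c=manip.get_calibration('wrist');T=np.array(c['T'])
t=s['tool_pos'];print('cam in tool',M.T@(T[:3,3]-t))
for uv in [(20,455),(235,340),(400,340),(610,455),(302,300),(334,300)]:
    o,d=ray(c,T,uv)
    o=M.T@(o-t);d=M.T@d; k=-o[0]/d[0]; print(uv,np.round(o+k*d,3), 'at x=.011',np.round(o+(.011-o[0])/d[0]*d,3))
```

```text
[-1.89626168e-01  7.82295435e-02  1.81240731e+00 -1.07378935e-04
  1.24988658e+00  1.30920224e+00] 2.8
cam in tool [0.07255603 0.00056886 0.02912657]
(20, 455) [ 0.    -0.072  0.091] at x=.011 [ 0.011 -0.061  0.082]
(235, 340) [ 0.    -0.031  0.144] at x=.011 [ 0.011 -0.026  0.126]
(400, 340) [0.    0.031 0.144] at x=.011 [0.011 0.026 0.126]
(610, 455) [0.    0.071 0.091] at x=.011 [0.011 0.061 0.082]
(302, 300) [ 0.    -0.007  0.178] at x=.011 [ 0.011 -0.006  0.155]
(334, 300) [0.    0.008 0.178] at x=.011 [0.011 0.007 0.155]
```

Request:
play_rows(
  increments=[
    {"offset": [0, 0, 12], "twist": 0, "grip": 0},
    {"offset": [0, 0, 22], "twist": 0, "grip": 0},
    {"offset": [0, 0, 23], "twist": 0, "grip": 0},
    {"offset": [0, 0, 23], "twist": 0, "grip": 0},
  ],
)

```text
time: 3.13
tool_pos: [0.5853, -0.0359, 0.2487]
tool_rot: [-0.0, 0.999, 0.037, -0.002]
contact_force: [0.4, -0.3, 0.3]
gripper_width: -0.005
```

Run:
```python
from h import *
s=manip.state();print(s['tool_pos'],s['contact_force'])
i=manip.grab_frame('scene');cv2.imwrite('pics/s1.png',cv2.resize(i[200:400,200:460],None,fx=3,fy=3,interpolation=cv2.INTER_CUBIC))
```

```text
[ 0.58525612 -0.03590956  0.24865519] [ 0.41052358 -0.29428845  0.34478468]
```

View pics/s1.png

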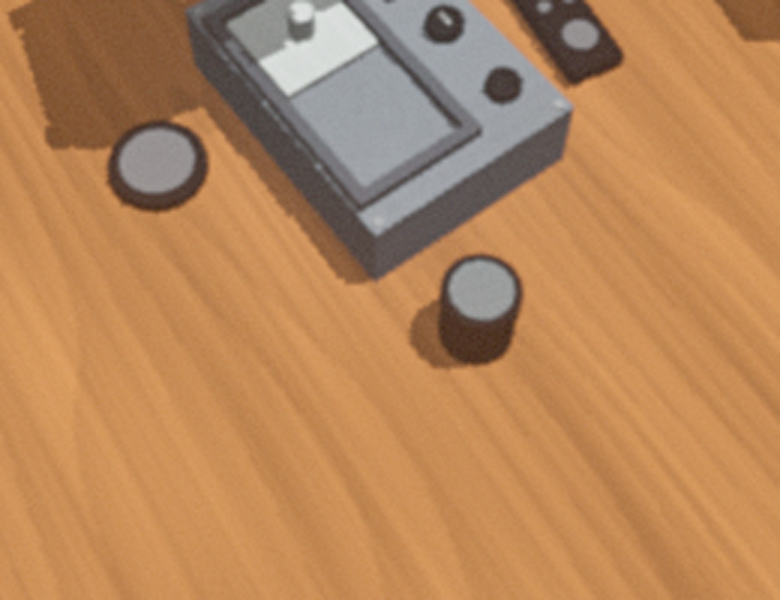

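The crop is too low: it shows only the box's +y half, with the post at the crop's top edge. I'll take a new one shifted up.

Run:
```python
from h import *
s=manip.state();print(s['tool_pos'],s['contact_force'])
i=manip.grab_frame('scene');cv2.imwrite('pics/s2.png',cv2.resize(i[90:260,220:420],None,fx=3.5,fy=3.5,interpolation=cv2.INTER_CUBIC))
```

```text
[ 0.58567903 -0.03589438  0.24954521] [ 1.09632618 -0.09840842  0.24519686]
```

View pics/s2.png

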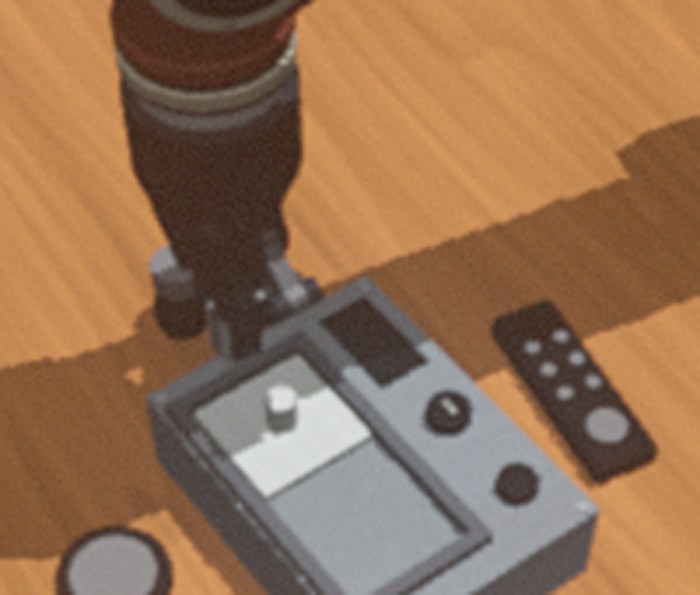

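The fingertips end near crop (240,355), just over the −y end of the cover. I'll compare that with the projected tip heights.

Run:
```python
from h import *
c=manip.get_calibration('scene');T=np.array(c['T'])
for L in (.16,.173,.186):
  for dy in (0,.0145): print(L,dy,(proj(c,T,[.5857,-.0359+dy,.2495-L])-[220,90]+.5)*3.5)
```

```text
0.16 0 [233.03481828 330.65229863]
0.16 0.0145 [247.61278361 349.68704455]
0.173 0 [234.73037456 347.65719749]
0.173 0.0145 [249.12822241 366.58388733]
0.186 0 [236.38185691 364.21729742]
0.186 0.0145 [250.60391514 383.03484815]
```

Request:
play_rows(
  increments=[
    {"offset": [0, 0, 3], "twist": 0, "grip": 0},
    {"offset": [0, 0, 6], "twist": 0, "grip": 0},
    {"offset": [0, 0, 8], "twist": 0, "grip": 0},
    {"offset": [0, 0, 8], "twist": 0, "grip": 0},
  ],
)

```text
time: 3.57
tool_pos: [0.5859, -0.0357, 0.2421]
tool_rot: [-0.0, 0.999, 0.037, -0.0]
contact_force: [-0.2, 1.0, -0.6]
gripper_width: -0.002
```

Request:
play_rows(
  increments=[
    {"offset": [0, -10, 0], "twist": 0, "grip": 0},
    {"offset": [0, -18, 0], "twist": 0, "grip": 0},
    {"offset": [0, -25, 0], "twist": 0, "grip": 0},
    {"offset": [0, -32, 0], "twist": 0, "grip": 0},
    {"offset": [0, -40, 0], "twist": 0, "grip": 0},
  ],
)

```text
time: 3.98
tool_pos: [0.5832, 0.005, 0.243]
tool_rot: [0.0, 0.999, 0.037, 0.0]
contact_force: [-0.3, -0.6, 0.5]
gripper_width: -0.003
```

Request:
play_rows(
  increments=[
    {"offset": [0, -8, 0], "twist": 0, "grip": 0},
    {"offset": [0, -16, 0], "twist": 0, "grip": 0},
    {"offset": [0, -24, 0], "twist": 0, "grip": 0},
    {"offset": [0, -32, 0], "twist": 0, "grip": 0},
    {"offset": [0, -38, 0], "twist": 0, "grip": 0},
  ],
)

```text
time: 4.4
tool_pos: [0.5802, 0.043, 0.2427]
tool_rot: [-0.0, 0.999, 0.037, -0.0]
contact_force: [-1.1, -1.4, 0.2]
gripper_width: 0.003
```

Run:
```python
from h import *
s=manip.state();print(s['tool_pos'],s['contact_force'],s['time'])
c=manip.get_calibration('scene');T=np.array(c['T'])
i=manip.grab_frame('scene');find('cover','scene',T,n=1);cv2.imwrite('pics/s3.png',cv2.resize(i[90:260,220:420],None,fx=3.5,fy=3.5,interpolation=cv2.INTER_CUBIC))
```

```text
[0.58024838 0.04301231 0.24269472] [-1.12972032 -1.38952241  0.2486831 ] 4.4
cover tip_of 0.75 [0.5806 0.0663 0.0567]
```

View pics/s3.png

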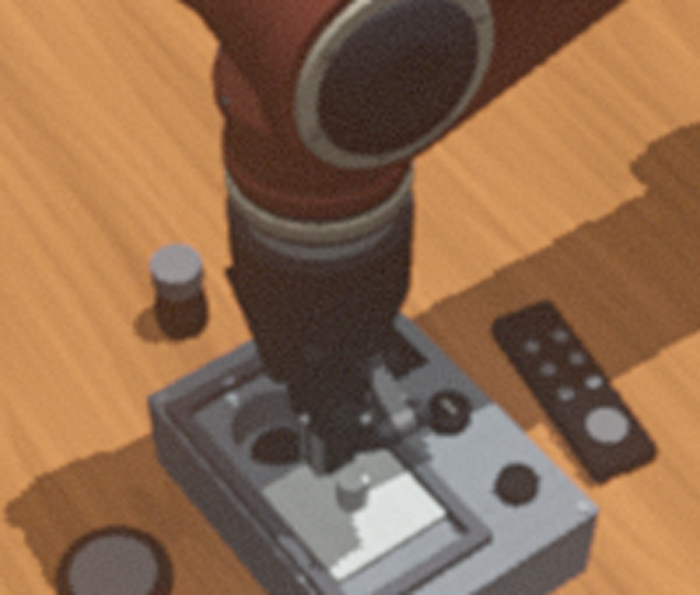

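The cover slid; the well with its dark key shows at crop (275,440), and about 10 mm of floor remains beyond the cover. I'll push on nearly to the end stop.

Request:
play_rows(
  increments=[
    {"offset": [0, -5, 0], "twist": 0, "grip": 0},
    {"offset": [0, -9, 0], "twist": 0, "grip": 0},
    {"offset": [0, -11, 0], "twist": 0, "grip": 0},
    {"offset": [0, -11, 0], "twist": 0, "grip": 0},
  ],
)

```text
time: 4.83
tool_pos: [0.5795, 0.0533, 0.2426]
tool_rot: [-0.0, 0.999, 0.037, -0.0]
contact_force: [-0.1, -0.0, 0.2]
gripper_width: 0.002
```

Request:
play_rows(
  increments=[
    {"offset": [0, 12, -5], "twist": 0, "grip": 0},
    {"offset": [0, 25, -12], "twist": 0, "grip": 0},
    {"offset": [0, 45, -15], "twist": 0, "grip": 0},
    {"offset": [0, 80, -15], "twist": 0, "grip": 0},
    {"offset": [0, 115, -15], "twist": 0, "grip": 0},
  ],
)

```text
time: 5.25
tool_pos: [0.5883, -0.0637, 0.2593]
tool_rot: [0.0, 0.999, 0.037, 0.001]
contact_force: [0.5, 0.2, 1.1]
gripper_width: 0.0
```

Run:
```python
from h import *
s=manip.state();print(s['tool_pos'],s['tool_rot'],s['contact_force'],s['time'])
c=manip.get_calibration('wrist');T=np.array(c['T']);i=manip.grab_frame('wrist')
for q in ['cover','well_mouth','reset_top']: find(q,'wrist',T,n=1)
ct=np.array([.5548,.0377]);a=.0753;Rz=np.array([[np.cos(a),-np.sin(a)],[np.sin(a),np.cos(a)]])
for x,y,z in [(26,-39,55),(26,-39,35),(26,39,55)]:
    print('expect',np.r_[ct+Rz@[x/1000,y/1000],z/1000])
for r,z in((24,55),(16,35)):
    P=[proj(c,T,np.r_[ct+Rz@[.026+r/1e3*np.cos(t),-.039+r/1e3*np.sin(t)],z/1e3]) for t in np.linspace(0,6.28,40)]
    cv2.polylines(i,[np.round(P).astype(int)],True,(0,0,255),1)
for k in((-32,-32),(32,-32),(32,32),(-32,32)):
    cv2.drawMarker(i,tuple(int(v) for v in proj(c,T,np.r_[ct+Rz@[.026+k[0]/1e3,.039+k[1]/1e3],.061])),(0,255,0),cv2.MARKER_CROSS,12,1)
cv2.imwrite('pics/w2.png',i)
```

```text
[ 0.58829272 -0.06373627  0.25928983] [3.93561956e-04 9.99302621e-01 3.73226536e-02 1.06596975e-03] [0.54582819 0.15273639 1.10553617] 5.25
cover tip_of 0.86 [0.5758 0.0758 0.0524]
well_mouth tip_of 0.57 [ 0.5825 -0.0008  0.0569]
reset_top tip_of 0.64 [0.5809 0.0029 0.0302]
expect [0.58366025 0.00076646 0.055     ]
expect [0.58366025 0.00076646 0.035     ]
expect [0.5777924  0.07854544 0.055     ]
```

View pics/w2.png

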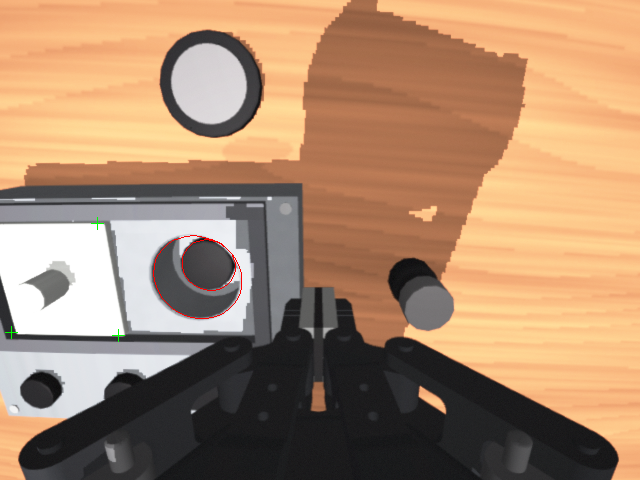

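The overlay fits to 1–2 mm: the red mouth and key circles sit on the well at (197,277) and the key at (208,265). The cover is at the far end and the well is fully open. Next I'll move over the well and go down.

Request:
play_rows(
  increments=[
    {"offset": [0, -35, 0], "twist": 0, "grip": 0},
    {"offset": [0, -60, 0], "twist": 0, "grip": 0},
    {"offset": [0, -65, 0], "twist": 0, "grip": 0},
    {"offset": [0, -65, 0], "twist": 0, "grip": 0},
    {"offset": [0, -65, 0], "twist": 0, "grip": 0},
  ],
)

```text
time: 5.87
tool_pos: [0.5832, 0.0035, 0.2579]
tool_rot: [0.0, 0.999, 0.038, 0.0]
contact_force: [0.5, 0.8, 1.0]
gripper_width: 0.001
```

Request:
play_rows(
  increments=[
    {"offset": [0, 0, 12], "twist": 0, "grip": 0},
    {"offset": [0, 0, 25], "twist": 0, "grip": 0},
    {"offset": [0, 0, 34], "twist": 0, "grip": 0},
    {"offset": [0, 0, 37], "twist": 0, "grip": 0},
    {"offset": [0, 0, 37], "twist": 0, "grip": 0},
  ],
)

```text
time: 6.28
tool_pos: [0.5824, 0.0027, 0.2182]
tool_rot: [-0.0, 0.999, 0.037, -0.002]
contact_force: [-1.0, 0.4, -0.5]
gripper_width: -0.002
```

Request:
play_rows(
  increments=[
    {"offset": [0, 1, 4], "twist": 0, "grip": 0},
    {"offset": [0, 1, 8], "twist": 0, "grip": 0},
    {"offset": [0, 1, 11], "twist": 0, "grip": 0},
    {"offset": [0, 1, 13], "twist": 0, "grip": 0},
    {"offset": [0, 1, 13], "twist": 0, "grip": 0},
  ],
)

```text
time: 6.7
tool_pos: [0.5834, 0.0021, 0.2076]
tool_rot: [0.0, 0.999, 0.037, -0.0]
contact_force: [-0.6, -0.1, 1.9]
gripper_width: -0.003
```

Request:
play_rows(
  increments=[
    {"offset": [0, 0, 2], "twist": 0, "grip": 0},
    {"offset": [0, 0, 4], "twist": 0, "grip": 0},
    {"offset": [0, 0, 5], "twist": 0, "grip": 0},
    {"offset": [0, 0, 5], "twist": 0, "grip": 0},
  ],
)

```text
time: 7.03
tool_pos: [0.5836, 0.0021, 0.2031]
tool_rot: [0.0, 0.999, 0.037, 0.0]
contact_force: [-1.3, -0.1, 3.8]
gripper_width: 0.001
```

Request:
play_rows(
  increments=[
    {"offset": [0, 0, 1], "twist": 0, "grip": 0},
    {"offset": [0, 0, 2], "twist": 0, "grip": 0},
    {"offset": [0, 0, 2], "twist": 0, "grip": 0},
    {"offset": [0, 0, 2], "twist": 0, "grip": 0},
  ],
)

```text
time: 7.37
tool_pos: [0.5837, 0.0021, 0.2023]
tool_rot: [0.0, 0.999, 0.037, 0.0]
contact_force: [-3.3, -0.7, 10.5]
gripper_width: -0.004
```

The stop shows as 10.5 N with the tip at z≈29 mm, as expected for fully home. I'll retreat straight up and then pass over the post to its +y side.

Request:
play_rows(
  increments=[
    {"offset": [0, 0, -4], "twist": 0, "grip": 0},
    {"offset": [0, 0, -12], "twist": 0, "grip": 0},
    {"offset": [0, 0, -30], "twist": 0, "grip": 0},
    {"offset": [0, 0, -60], "twist": 0, "grip": 0},
    {"offset": [0, 0, -76], "twist": 0, "grip": 0},
  ],
)

```text
time: 7.78
tool_pos: [0.5836, 0.0021, 0.279]
tool_rot: [0.0, 0.999, 0.037, 0.001]
contact_force: [1.0, -0.1, 0.5]
gripper_width: -0.001
```

Request:
play_rows(
  increments=[
    {"offset": [0, -25, -2], "twist": 0, "grip": 0},
    {"offset": [0, -60, -2], "twist": 0, "grip": 0},
    {"offset": [0, -95, -2], "twist": 0, "grip": 0},
    {"offset": [0, -108, -2], "twist": 0, "grip": 0},
    {"offset": [0, -108, -2], "twist": 0, "grip": 0},
  ],
)

```text
time: 8.2
tool_pos: [0.5747, 0.1123, 0.2784]
tool_rot: [-0.0, 0.999, 0.039, -0.0]
contact_force: [-0.5, -0.3, 0.2]
gripper_width: -0.001
```

Run:
```python
from h import *
s=manip.state();print(s['tool_pos'],s['tool_rot'],s['contact_force'],s['time'])
c=manip.get_calibration('wrist');T=np.array(c['T']);i=manip.grab_frame('wrist')
for q in ['cover','reset_top']: find(q,'wrist',T,n=1)
cv2.imwrite('pics/w3.png',i)
ct=np.array([.5548,.0377]);a=.0753;Rz=np.array([[np.cos(a),-np.sin(a)],[np.sin(a),np.cos(a)]]);print(Rz.T@(s['tool_pos'][:2]-ct))
```

```text
[0.57467034 0.11228194 0.27840232] [-2.88619117e-04  9.99248631e-01  3.87549219e-02 -3.81157600e-04] [-0.54238038 -0.33126301  0.20162113] 8.2
cover tip_of 0.67 [0.5797 0.075  0.058 ]
reset_top tip_of 0.62 [0.5839 0.0011 0.0335]
[0.02542474 0.07287577]
```

View pics/w3.png

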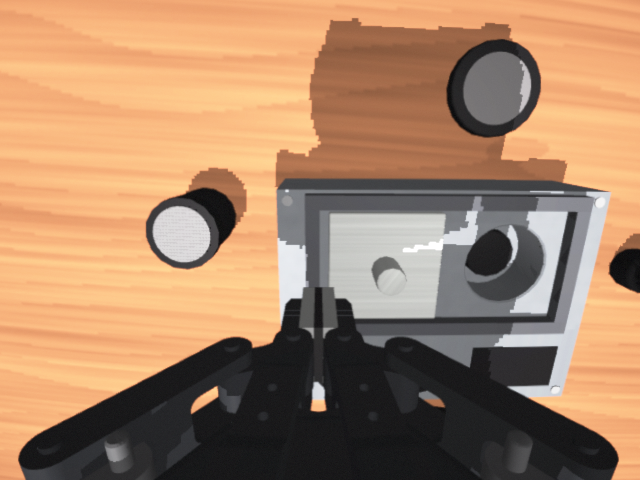

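The view shows the cover parked at (385,268), the well open with the key up at (490,250), and the fingers on the +y side of the post with room to descend. I'll lower and push back.

Request:
play_rows(
  increments=[
    {"offset": [0, 0, 12], "twist": 0, "grip": 0},
    {"offset": [0, 0, 25], "twist": 0, "grip": 0},
    {"offset": [0, 0, 34], "twist": 0, "grip": 0},
    {"offset": [0, 0, 36], "twist": 0, "grip": 0},
    {"offset": [0, 0, 36], "twist": 0, "grip": 0},
  ],
)

```text
time: 8.77
tool_pos: [0.5746, 0.1093, 0.2404]
tool_rot: [0.0, 0.999, 0.036, -0.002]
contact_force: [-0.3, 0.3, -0.1]
gripper_width: 0.001
```

Request:
play_rows(
  increments=[
    {"offset": [0, 8, 0], "twist": 0, "grip": 0},
    {"offset": [0, 16, 0], "twist": 0, "grip": 0},
    {"offset": [0, 24, 0], "twist": 0, "grip": 0},
    {"offset": [0, 32, 0], "twist": 0, "grip": 0},
    {"offset": [0, 40, 0], "twist": 0, "grip": 0},
  ],
)

```text
time: 9.18
tool_pos: [0.5786, 0.0689, 0.2433]
tool_rot: [-0.0, 0.999, 0.037, 0.0]
contact_force: [0.4, 1.2, 1.0]
gripper_width: 0.003
```

Request:
play_rows(
  increments=[
    {"offset": [0, 8, 0], "twist": 0, "grip": 0},
    {"offset": [0, 16, 0], "twist": 0, "grip": 0},
    {"offset": [0, 24, 0], "twist": 0, "grip": 0},
    {"offset": [0, 32, 0], "twist": 0, "grip": 0},
    {"offset": [0, 38, 0], "twist": 0, "grip": 0},
  ],
)

```text
time: 9.6
tool_pos: [0.5813, 0.0311, 0.2431]
tool_rot: [-0.0, 0.999, 0.037, 0.0]
contact_force: [-0.2, 0.7, 2.6]
gripper_width: 0.001
```

Request:
play_rows(
  increments=[
    {"offset": [0, 3, 0], "twist": 0, "grip": 0},
    {"offset": [0, 5, 0], "twist": 0, "grip": 0},
    {"offset": [0, 7, 0], "twist": 0, "grip": 0},
    {"offset": [0, 7, 0], "twist": 0, "grip": 0},
  ],
)

```text
time: 9.93
tool_pos: [0.5817, 0.0249, 0.2429]
tool_rot: [0.0, 0.999, 0.037, 0.0]
contact_force: [1.2, 1.5, 1.8]
gripper_width: -0.001
```

Request:
play_rows(
  increments=[
    {"offset": [0, -5, 0], "twist": 0, "grip": 0},
    {"offset": [0, -10, -5], "twist": 0, "grip": 0},
    {"offset": [0, -14, -25], "twist": 0, "grip": 0},
    {"offset": [0, -30, -60], "twist": 0, "grip": 0},
    {"offset": [0, -50, -90], "twist": 0, "grip": 0},
  ],
)

```text
time: 10.35
tool_pos: [0.5774, 0.0751, 0.3329]
tool_rot: [0.0, 0.999, 0.036, -0.001]
contact_force: [0.6, -0.4, 1.8]
gripper_width: -0.002
```

Run:
```python
from h import *
s=manip.state();print(s['tool_pos'],s['contact_force'],s['time'])
c=manip.get_calibration('wrist');T=np.array(c['T']);i=manip.grab_frame('wrist')
for q in ['cover','loupe','film_can','lens_cap','reset_top']: find(q,'wrist',T,n=1)
ct=np.array([.5548,.0377]);a=.0753;Rz=np.array([[np.cos(a),-np.sin(a)],[np.sin(a),np.cos(a)]])
for k in((-32,-32),(32,-32),(32,32),(-32,32)):
    cv2.drawMarker(i,tuple(int(v) for v in proj(c,T,np.r_[ct+Rz@[.026+k[0]/1e3,-.039+k[1]/1e3],.061])),(0,0,255),cv2.MARKER_CROSS,12,1)
cv2.imwrite('pics/w4.png',i)
```

```text
[0.5773901  0.07513507 0.33291568] [ 0.59973153 -0.35105118  1.79900575] 10.35
loupe tip_of 0.98 [0.5879 0.1986 0.0026]
film_can tip_of 0.64 [ 5.713e-01 -1.318e-01  3.000e-04]
lens_cap tip_of 0.69 [0.6834 0.0053 0.0034]
```

View pics/w4.png

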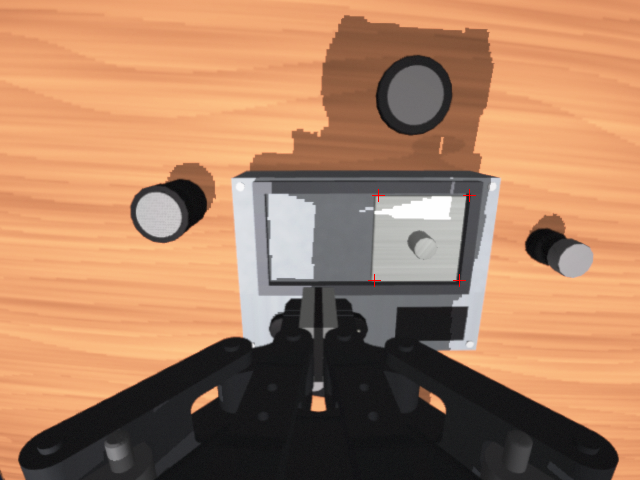

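The cover is back: its edges lie within about 3 mm of the red end-stop corners at (377,195)–(460,281), so the well is fully covered. The neighbours are where they were, so I'm handing in.

```bash
python3 -c "
from plant import manip
print(manip.job_done())"
```

```text
the job is handed in; nothing more can be done
None
```

The reset is done and handed in at about 10.4 s of the 51 s allowed.

- **Opening:** I pushed the cover by its post with the shut fingertips, to about 75 mm from the well. A wrist picture showed the well wholly open.
- **Pressing:** I pressed the sunken key until the force rose from 3.8 N to 10.5 N, with the fingertips about 29 mm above the bench. That matches the hard stop at fully home. After the fingers withdrew, the camera network put the key top at about 33.5 mm, which matches its up height of 35 mm within error.
- **Closing:** I went over the post, pushed the cover back and lifted clear.

**Last checks:**
- **Cover:** in the last picture it lies flat in its channel, about 3 mm short of the −y end stop. That is within its starting tolerance and covers the well fully. I did not push it those last millimetres. The network did not report the cover in that view, so this rests on the picture overlay alone.
- **Other things:** the loupe, film can and lens cap read within about 7 mm of their first positions. I put that down to network error, since the arm never came near them. The remote was not re-measured.
- **Raised key:** I did not re-measure it, but the tool path stayed about 70 mm away from it.
- **Forces:** apart from the key press, force readings stayed under about 3 N.

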